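# Hold the lid over the jar to check its fit

### The job

I want to see whether the big lid suits the dark jar before the lid is glazed. First take the brush off the jar's mouth and lay it flat on the bare table, then pick up the larger of the two lids, carry it over the row of tall pots in between and finish while still holding it level and centred about a centimetre above the jar's rim. The lid must never touch the jar, the jar stays where it is, and the pitcher, the tankard and the small lid are left alone.

Things in the scene. Friction and masses are not known exactly. Their poses are not given: they have to be found in the camera images.
- jar: dark blue-black glazed round jar without a handle, open at the top, 131 mm in diameter and 114 mm high, 0.5 kg, loose; it stands to the right of the two tall pots. Origin: centre of its underside; z up along its axis. The table to its right is bare: x 0.38 to 0.56 m, y -0.33 to -0.42 m is always free, room for the brush laid along x.
- jar_mouth (a point): centre of the jar's mouth, in the plane of the rim's top (114 mm above the table). The rim's outer diameter is about 132 mm, the opening about 120 mm wide and some 100 mm deep.
- brush: slip brush with a red handle, 218 mm long, 16 mm thick, 30 g, lying across the jar's mouth with both ends overhanging. Its long direction is its y axis (bristles at -y); x is across it, z up. Origin: underside, mid-length. The straight handle with ferrule runs from y = -41 to y = +109 mm and this part rests on the rim; it is taken across x (16 mm wide).
- brush_grip (a point): the point of the brush to grip: middle of its solid part and its balance point, y = +34 mm from its origin, 8 mm above its underside; it lies about over the middle of the jar's mouth, so that fingertips reach down into the opening.
- jar_lid: the larger lid: flat-bottomed round disc of unglazed buff clay, 130 mm in diameter, slightly domed on top (6 mm thick at its edge, 13 mm at the knob's foot), with a straight upright round knob 22 mm in diameter reaching from 13 to 48 mm above its underside; about 0.22 kg, lying on the table left of the two tall pots. Origin: centre of its flat underside; z up along the knob.
- jar_lid_knob (a point): the point of the larger lid's knob to grip: on its axis, 36 mm above the underside
- small_lid: the smaller lid, pale clay with a round knob, 68 mm in diameter, 34 mm high, lying on the same side as the larger one (either may be the nearer): leave alone. Origin: centre of its underside.
- pitcher: tall dark brown pitcher, 121 x 143 mm, 176 mm high, standing between lids and jar, nearer the robot: leave alone. Origin: centre of its underside; handle at its +y side.
- tankard: tall pale ridged tankard, 119 x 155 mm, 170 mm high, standing between lids and jar, farther from the robot: leave alone. Origin: centre of its underside; handle at its -y side.

How it is judged:
By the outcome, as a careful person would: the job done as asked, in the order asked, and still so for the second after the job is handed in, while the arm keeps its last pose, push and grip.
It also fails if it takes over 69 s, if anything falls off the work surface, if the arm or the gripper's body presses on something with over 40 N, if the wrist force passes 120 N, or if a joint passes its speed limit or range.

### The arm

A 6-joint arm with a two-finger parallel gripper is mounted at the origin on the work surface; the furniture and walls round the work are solid. World frame = base frame: x ahead of the robot, y to its left, z up, the work surface at z = 0. Lengths are in m, angles in rad, forces in N, time in s.
With the tool pointing down it reaches from about 0.35 to 0.85 m from the base axis. Payload 8.1 kg.
Tool frame: the origin (TCP) lies on the centre line of the jaws, within the pads' length; the fingertips stand 14 mm ahead of it and the grasp point (between the pads) lies 5 mm behind it; z points along the fingers, y is the line along which they close (so a half turn about z gives the same grasp; the last joint's range is limited). The gripper opens to 85 mm and grips with 20 to 120 N. Pads are 22 mm wide; open, the fingers measure 114 mm over their backs; the gripper's body (76 mm by 85 mm) begins 54 mm behind the grasp point. The pads swing forward as they close: fully open they stand 13 mm farther back than shut.
Start: joints at [1.262, 0.13, 1.488, -0, 1.523, -0.085], TCP at [0.133, 0.585, 0.245] pointing down, gripper open.
Joint ranges: [-2.96, 2.96], [-0.89, 2.26], [0.02, 2.5], [-1.34, 4.48], [0, 2.73], [-2.66, 2.66]. Speed limits (rad/s): [2.39, 2.39, 2.79, 3.14, 3.14, 3.14].

### API

Orientations are given as a unit quaternion [x, y, z, w].
In Python, from cell import r gives the robot as it stands.
- The arm moves only by the shell command python3 -m inch 'ROWS' [FORCE]. ROWS is JSON, one flat list of numbers, 7 for each row, row after row: the finger opening in mm, from 0 to 85.4, then the shift along the tool's x, y, z in mm, then the turn, a rotation vector about the tool's x, y, z in degrees. In form: [jaw, x, y, z, rx, ry, rz, jaw, x, y, z, rx, ry, rz, ...]. A call has 1 to 20 rows; each row shifts and turns the commanded pose from where the row before left it, along the tool's axes as they then stand; what a row does not reach is not made up. A row lasts 1/8 s, in which the tool goes at most 62.5 mm and 10.7 degrees, less where a joint would pass 70% of its speed; a pose out of reach is approached as far as the arm can. A call with a gripper value outside its range is refused whole. The fingers move at their own pace and stop on an object; FORCE is the grip in N (left out, the last holds). Time passes only in rows, so rows that do not move let the fingers close. It gives the time, the measured TCP pose, the force, the opening and the grip force at its end, in the units of the state.
- r.get_state(): the state, without advancing time (a new reading comes with each control period).
- r.read_camera(name): name is "side" or "top" or "wrist"; returns a dict with "pixels" (400x640x3 uint8, red, green, blue), "fx", "fy", "cx", "cy" (pixels), "eye" and "orientation" of the camera in the world. Camera axes: x right, y up, looking along -z (the intrinsics and any distortion apply to the point x, -y, -z); pixel columns grow to the right and rows downward; lengths in m; the calibration is good to about 2 mm. A picture is of the moment at which its call begins. There is no depth.
- r.sign_off(): hands the job in; it is judged then, once.
Trained networks look in a picture, given as the dict that the camera call returned (one of the last four; its "shot" number tells which), for a name from the list of things; names that differ only in an ending like _2 or _b are one class to them, and where a whole thing is asked for, a point or a joint stands for the part that bears it (a point fixed in the world has none). Each returns a list of dicts, best first, with "conf" (0 to 1); they miss things now and then, are a little off and sometimes report something else, mostly with a low value. They report only what shows in the picture. A call takes as long as a camera call.
- r.recognise(picture, label): "box" ([centre column, centre row, width, height] in pixels, round what is visible of it).
- r.masks_of(picture, label): "region" (400x640 bool, what is visible of it) and "box" ([centre column, centre row, width, height] in pixels, round what is visible of it).
- r.place_of(picture, label): "xy" ([column, row] in pixels: a listed point, or the origin of a listed thing).
The state is a dict: "time_s": time; "joints": joint angles; "dq": joint speeds; "joint_efforts": joint torques, N m; "tool_pos": TCP position; "tcp_rot": TCP orientation; "ft_force": force on the tool from outside, world axes, zero at the start; "wrist_torque": the same for the moment, N m; "opening": finger opening in m; "gripper_force": force on a finger pad.
Only numpy, scipy, OpenCV 4.12 (cv2) and the standard library are available. Lean on these libraries where they do the work, as an engineer would, in place of code of your own. Each camera call takes 0.05 s, during which the arm holds its last target. There are 200 camera calls.

## Working session

There is one attempt and no reset: what is moved stays moved. The work goes in short steps, Python scripts to look and compute and a shell command to move; the robot and the scene stay as the last step left them, time stands still between calls to the robot, and variables do not carry over. Pictures are saved under pics/ and viewed, at most 10 in all, crops included, and the job is handed in when it is done.

```bash
ls; mkdir -p pics; cat > h.py <<'E'
import numpy as np, cv2
from scipy.spatial.transform import Rotation as R
from cell import r
def ray(p,uv):
    d=np.array([(uv[0]-p['cx'])/p['fx'],-(uv[1]-p['cy'])/p['fy'],-1.])
    return np.array(p['eye']),R.from_quat(p['orientation']).apply(d)
def at_z(p,uv,z):
    e,d=ray(p,uv); return e+d*(z-e[2])/d[2]
def proj(p,X):
    c=R.from_quat(p['orientation']).inv().apply(np.array(X)-np.array(p['eye']))
    return np.array([p['cx']+p['fx']*c[0]/-c[2], p['cy']+p['fy']*c[1]/c[2]])
def save(p,n): cv2.imwrite('pics/'+n,p['pixels'][:,:,::-1])
E
python3 - <<'E'
from h import *
np.set_printoptions(precision=4,suppress=True)
s=r.get_state(); print(s)
Z={'jar':0,'jar_mouth':.114,'brush':.114,'brush_grip':.122,'jar_lid':0,'jar_lid_knob':.036,'small_lid':0,'pitcher':0,'tankard':0}
P={}
for c in ['top','side']:
    p=r.read_camera(c); save(p,c+'1.png'); P[c]=p
    print(c,{k:p[k] for k in p if k!='pixels'})
    for k,z in Z.items():
        for o in r.place_of(p,k)[:2]: print(k,round(o['conf'],2),np.array(o['xy']),at_z(p,o['xy'],z))
E
```

```text
pics
{'time_s': 0.0, 'joints': array([ 1.2616,  0.1312,  1.4894,  0.    ,  1.523 , -0.0854]), 'dq': array([-0.0012,  0.0004,  0.0003,  0.0001, -0.0013,  0.0012]), 'joint_efforts': array([ -0.002 , -56.9411, -50.0543,  -0.0004,   0.0149,   0.    ]), 'tool_pos': array([0.133 , 0.5845, 0.2442]), 'tcp_rot': array([ 0.1117,  0.9937, -0.0009, -0.0002]), 'ft_force': array([ 0.2858, -1.3888,  0.3465]), 'wrist_torque': array([ 0.0113, -0.0166,  0.0213]), 'gripper_force': 0.0, 'opening': 0.08531219981281352}
top {'fx': 503.635019167939, 'fy': 503.635019167939, 'cx': 321.3648327499009, 'cy': 205.80185897780362, 'eye': array([0.444 , 0.0371, 1.1019]), 'orientation': array([-0.0396,  0.0293,  0.7096, -0.7029]), 'shot': 1}
jar 0.82 [407.1 229. ] [ 0.4991 -0.1341  0.    ]
jar_mouth 0.8 [414.3 225.2] [ 0.5007 -0.1306  0.114 ]
brush 0.97 [420.1 208.8] [ 0.5328 -0.1428  0.114 ]
brush_grip 0.6 [415.8 225.2] [ 0.5002 -0.1322  0.122 ]
jar_lid_knob 0.75 [237.7 263.5] [0.4279 0.2296 0.036 ]
jar_lid_knob 0.46 [414.3 223.2] [ 0.5094 -0.144   0.036 ]
small_lid 0.8 [226.4 184.9] [0.6005 0.2625 0.    ]
pitcher 
[... 286 characters left out ...]
5912]), 'orientation': array([ 0.4321, -0.1275, -0.2643,  0.8527]), 'shot': 2}
jar 0.79 [344.8 283.5] [ 0.5023 -0.1321  0.    ]
jar_mouth 0.63 [347.3 242.9] [ 0.5007 -0.1351  0.114 ]
brush 0.7 [365.8 236.2] [ 0.5407 -0.1402  0.114 ]
brush_grip 0.84 [346.4 240. ] [ 0.4985 -0.1347  0.122 ]
brush_grip 0.49 [234.1 194.8] [0.3899 0.1168 0.122 ]
jar_lid 0.88 [236.8 205.6] [0.4343 0.2376 0.    ]
jar_lid_knob 0.9 [232.2 194. ] [0.4291 0.2427 0.036 ]
small_lid 0.55 [285.5 181.7] [0.5959 0.2626 0.    ]
pitcher 0.62 [260.5 243.6] [0.4172 0.0724 0.    ]
pitcher 0.46 [287.1 180.4] [0.603  0.2658 0.    ]
tankard 0.88 [334.9 216.7] [0.6156 0.0545 0.    ]
tankard 0.37 [347.9 238.2] [ 0.5926 -0.0271  0.    ]
```

View pics/top1.png

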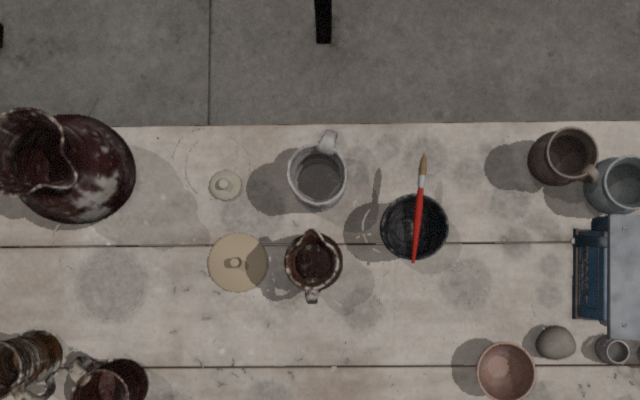

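View pics/side1.png

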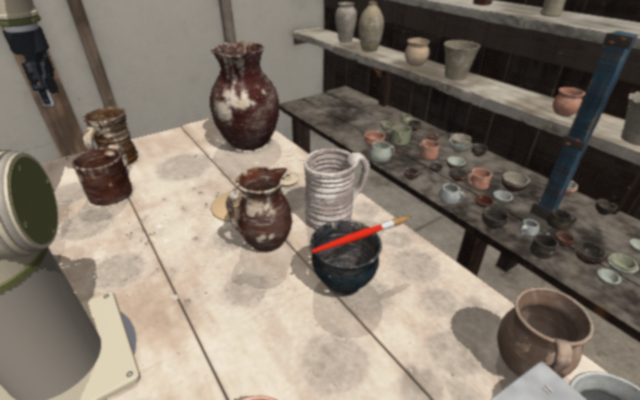

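```bash
python3 - <<'E'
from h import *
np.set_printoptions(precision=4,suppress=True)
for c in ['top','side']:
    p=r.read_camera(c)
    for k,z in [('brush',.122),('jar_lid',.005),('jar',.06),('pitcher',.17),('tankard',.17)]:
        for o in r.masks_of(p,k)[:1]:
            m=o['region'].astype(np.uint8); ys,xs=np.nonzero(m)
            (a,b),(w,h),t=cv2.minAreaRect(np.c_[xs,ys].astype(np.float32))
            bp=cv2.boxPoints(((a,b),(w,h),t))
            print(c,k,round(o['conf'],2),len(xs),np.array([a,b,w,h,t]),o['box'])
            v=cv2.fitLine(np.c_[xs,ys].astype(np.float32),cv2.DIST_L2,0,.01,.01).ravel()
            s=(np.c_[xs,ys]-v[2:])@v[:2]
            if k=='brush':
                for e in (s.min(),s.max()): print(at_z(p,v[2:]+e*v[:2],z))
            if k=='jar_lid': print(at_z(p,(a,b),z))
E
```

```text
top brush 0.58 695 [418.1707 207.9634   8.0615 104.5787   6.3402] [420.7, 207.3, 11.4, 103.7]
[ 0.4331 -0.1244  0.122 ]
[ 0.6364 -0.1515  0.122 ]
top jar_lid 0.59 2755 [237.9434 261.8019  58.3782  58.2409  74.0546] [237.9, 263.9, 60.6, 62.3]
[0.4311 0.2347 0.005 ]
top jar 0.82 3373 [413.4001 226.3     67.082   69.3181  63.435 ] [413.5, 226.4, 69.3, 71.4]
top tankard 0.62 3554 [316.5448 172.1593  77.4332  60.5868  74.2914] [317.2, 168.9, 60.4, 82.0]
side brush 0.83 807 [360.     234.       9.4868 102.4578  71.5651] [361.9, 232.9, 97.0, 35.9]
[ 0.4304 -0.122   0.122 ]
[ 0.6394 -0.1517  0.122 ]
side jar_lid 0.61 332 [224.1821 205.0632  21.4618  27.6809  37.5686] [226.1, 208.0, 29.1, 25.4]
[0.4062 0.252  0.005 ]
side jar 0.84 3801 [345.5 257.5  75.   71.   90. ] [345.3, 259.2, 69.0, 77.6]
side pitcher 0.73 4256 [257.7824 209.444   85.2238  64.9143  85.1355] [257.5, 211.9, 68.6, 84.5]
side tankard 0.58 4056 [335.5 188.5  81.   65.   90. ] [335.6, 188.5, 65.6, 84.8]
```

The top view shows the brush across the dark jar (jar at about (414,226)), with its bristles at (424,155) towards +x and the handle end at (414,262). The big lid is at (238,263), the small lid at (226,184), the tall pots at (314,262) and (318,178), and a brown mug at (563,155) stands near the free area. The side view agrees: both cameras put the jar at about (0.500,-0.133) and the brush at about -8° to x.

```bash
cat >> h.py <<'E'
def go(t,phi=None):
    s=r.get_state(); q=R.from_quat(s['tcp_rot']); M=q.as_matrix()
    if phi is None: phi=np.degrees(np.arctan2(M[1,1],M[0,1]))
    f=np.radians(phi); T=np.c_[[np.sin(f)*-1,np.cos(f),0],[np.cos(f),np.sin(f),0],[0,0,-1]]
    rv=np.degrees((q.inv()*R.from_matrix(T)).as_rotvec())
    d=T.T@(np.array(t)-s['tool_pos'])*1000
    print('rot first',rv.round(1),'then mm',d.round(1),'| pos',s['tool_pos'].round(4),'t',round(s['time_s'],2),'F',s['ft_force'].round(1),'open',round(s['opening']*1000,1),'gf',round(s['gripper_force'],1))
E
python3 -c "
from h import *
go([.5005,-.1333,.26],82.1)"
```

```text
rot first [ 0.   0.  -4.9] then mm [-462.6 -661.   -14.7] | pos [0.1332 0.585  0.2453] t 1.6 F [ 0.6 -1.5 -0.5] open 85.1 gf 0.0
```

```bash
python3 -m inch '[45,0,0,-15,0,0,-4.9, 45,-20,-30,0,0,0,0, 45,-34,-48,0,0,0,0, 45,-34,-48,0,0,0,0, 45,-34,-48,0,0,0,0, 45,-34,-48,0,0,0,0, 45,-34,-48,0,0,0,0, 45,-34,-48,0,0,0,0, 45,-34,-48,0,0,0,0, 45,-34,-48,0,0,0,0, 45,-34,-48,0,0,0,0, 45,-34,-48,0,0,0,0, 45,-34,-48,0,0,0,0, 45,-34,-48,0,0,0,0, 45,-34,-48,0,0,0,0, 45,-20,-31,0,0,0,0, 45,0,0,0,0,0,0]' 25
python3 - <<'E'
from h import *
np.set_printoptions(precision=4,suppress=True)
go([.5005,-.1333,.128],82.1)
p=r.read_camera('wrist'); save(p,'w1.png')
for k,z in [('jar_mouth',.114),('brush',.114),('brush_grip',.122)]:
    for o in r.place_of(p,k)[:1]: print(k,o['conf'],o['xy'],at_z(p,o['xy'],z))
E
```

```text
time_s: 3.72
tool_pos: [0.5164, -0.1622, 0.2598]
tcp_rot: [0.071, 0.998, -0.0, -0.0]
ft_force: [-0.3, 0.1, -0.3]
opening: 0.0452
gripper_force: 0.0
rot first [-0.  -0.  -0.2] then mm [ 19.7  26.4 131.8] | pos [ 0.5164 -0.1622  0.2598] t 3.73 F [-0.3  0.1 -0.3] open 45.2 gf 0.0
jar_mouth 0.78 [349.1, 167.8] [ 0.5018 -0.1283  0.114 ]
brush 0.73 [342.6, 202.5] [ 0.533  -0.1374  0.114 ]
brush_grip 0.75 [346.9, 172.8] [ 0.5038 -0.1312  0.122 ]
```

View pics/w1.png

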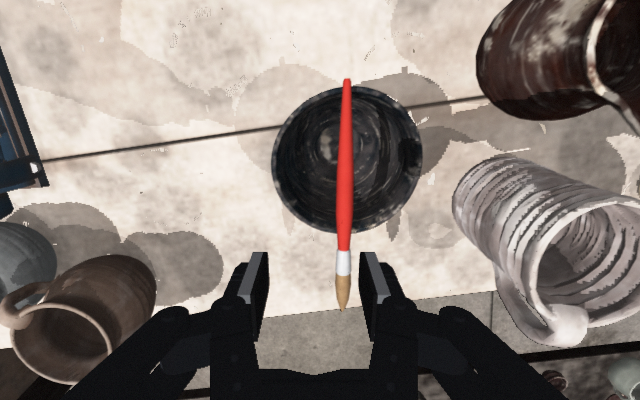

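The wrist view shows the brush lying square to the jaws, from (347,80) to (342,310). It sits in the middle of the jar's mouth at (347,160), and the fingers are clear. I overshot by about 3 cm, so I'll correct that and go down.

```bash
python3 -m inch '[45,10,14,0,0,0,0, 45,9,14,0,0,0,0, 45,0,0,30,0,0,0, 45,0,0,40,0,0,0, 45,0,0,35,0,0,0, 45,0,0,15,0,0,0, 45,0,0,12,0,0,0, 45,0,0,0,0,0,0]' 25
python3 -c "
from h import *
go([.501,-.132,.128])"
```

```text
time_s: 4.92
tool_pos: [0.5012, -0.1292, 0.1284]
tcp_rot: [0.069, 0.998, 0.0, -0.0]
ft_force: [0.4, 0.4, 0.2]
opening: 0.0451
gripper_force: 0.0
rot first [ 0. -0.  0.] then mm [-0.2 -2.8  0.4] | pos [ 0.5012 -0.1292  0.1284] t 4.92 F [0.4 0.4 0.2] open 45.1 gf 0.0
```

```bash
python3 -m inch '[45,0,-2.5,0,0,0,0, 30,0,0,0,0,0,0, 10,0,0,0,0,0,0, 0,0,0,0,0,0,0, 0,0,0,0,0,0,0, 0,0,0,0,0,0,0]' 25
python3 -c "
from h import *
p=r.read_camera('wrist'); save(p,'w2.png'); go([.501,-.132,.128])"
```

```text
time_s: 5.68
tool_pos: [0.5013, -0.1323, 0.1289]
tcp_rot: [0.069, 0.998, -0.0, 0.001]
ft_force: [-0.8, -1.7, 5.4]
opening: 0.0147
gripper_force: 29.5
rot first [-0.   0.1  0. ] then mm [0.3 0.2 0.9] | pos [ 0.5012 -0.1323  0.1289] t 5.72 F [-1.7 -1.8  6.1] open 14.7 gf 29.5
```

View pics/w2.png

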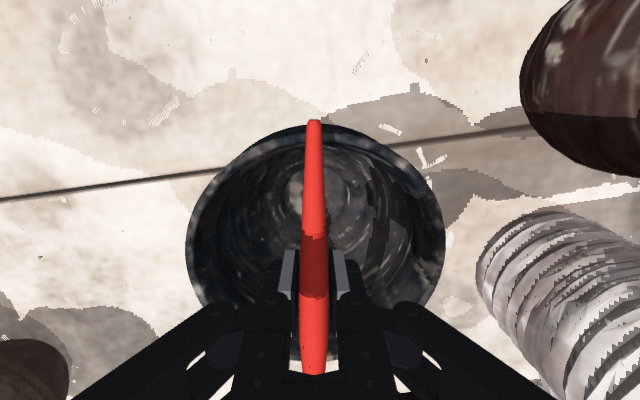

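The brush is held by the handle (at (314,270), opening 14.7 mm) and the jar is undisturbed. Lifting.

```bash
python3 -m inch '[0,0,0,-5,0,0,0, 0,0,0,-15,0,0,0, 0,0,0,-25,0,0,0, 0,0,0,-25,0,0,0, 0,0,0,-10,0,0,0, 0,0,0,0,0,0,0]'
python3 -c "
from h import *
go([.418,-.375,.208],90)"
```

```text
time_s: 6.48
tool_pos: [0.5013, -0.1321, 0.2091]
tcp_rot: [0.069, 0.998, -0.0, 0.001]
ft_force: [-0.0, 0.4, -0.4]
opening: 0.0148
gripper_force: 28.8
rot first [-0.   0.1 -7.9] then mm [  83.3 -242.9    1.1] | pos [ 0.5013 -0.1321  0.2091] t 6.47 F [-0.   0.4 -0.4] open 14.8 gf 28.8
```

```bash
python3 -m inch '[0,0,0,0,0,0,-4, 0,0,0,0,0,0,-3.9, 0,10,-30,0,0,0,0, 0,16,-46,0,0,0,0, 0,16,-46,0,0,0,0, 0,16,-46,0,0,0,0, 0,15,-45,0,0,0,0, 0,10,-30,0,0,0,0, 0,0,0,30,0,0,0, 0,0,0,45,0,0,0, 0,0,0,45,0,0,0, 0,0,0,35,0,0,0, 0,0,0,15,0,0,0, 0,0,0,0,0,0,0]'
python3 - <<'E'
from h import *
go([.418,-.375,.018],90)
for c in ['top','side']:
    p=r.read_camera(c); save(p,c+'2.png')
p['pixels'][:]; 
E
```

```text
time_s: 8.22
tool_pos: [0.4169, -0.374, 0.0369]
tcp_rot: [0.0, 1.0, 0.001, -0.001]
ft_force: [1.5, 0.5, -0.3]
opening: 0.0147
gripper_force: 28.8
rot first [ 0.1 -0.1 -0. ] then mm [-1.1 -1.  18.9] | pos [ 0.4169 -0.374   0.0369] t 8.22 F [ 1.5  0.5 -0.3] open 14.7 gf 28.8
```

View pics/side2.png

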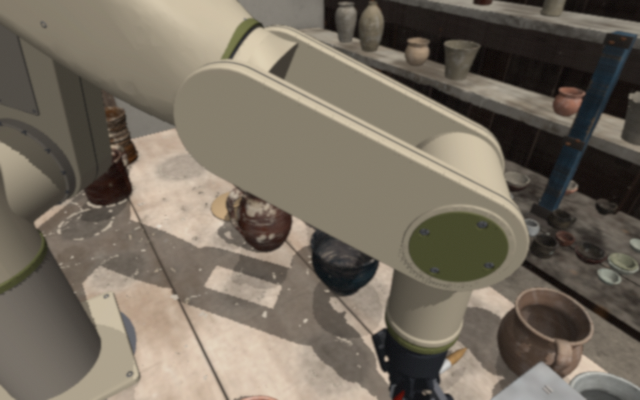

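The side view shows the brush still held between the fingers at (410,390), with its bristles at (455,357) clear of the mug. The jar is in place at (345,260). Lowering carefully.

```bash
python3 -m inch '[0,0,0,8,0,0,0, 0,0,0,6,0,0,0, 0,0,0,2,0,0,0, 0,0,0,0,0,0,0]'; python3 -m inch '[0,0,0,1.5,0,0,0, 0,0,0,0,0,0,0, 0,0,0,0,0,0,0]'; python3 -m inch '[0,0,0,1.5,0,0,0, 0,0,0,0,0,0,0, 0,0,0,0,0,0,0]'
```

```text
time_s: 8.82
tool_pos: [0.4176, -0.3748, 0.0221]
tcp_rot: [0.0, 1.0, 0.0, -0.0]
ft_force: [0.1, 0.3, -1.6]
opening: 0.0146
gripper_force: 28.8
time_s: 9.2
tool_pos: [0.4178, -0.375, 0.0209]
tcp_rot: [0.0, 1.0, -0.0, 0.0]
ft_force: [-0.0, 0.1, -0.3]
opening: 0.0152
gripper_force: 28.8
time_s: 9.57
tool_pos: [0.4177, -0.3749, 0.0192]
tcp_rot: [0.0, 1.0, 0.0, -0.0]
ft_force: [-0.7, 0.5, -0.3]
opening: 0.0146
gripper_force: 28.8
```

```bash
python3 -m inch '[0,0,0,1.5,0,0,0, 0,0,0,0,0,0,0, 0,0,0,0,0,0,0]'; python3 -m inch '[0,0,0,1.2,0,0,0, 0,0,0,0,0,0,0, 0,0,0,0,0,0,0]'
```

```text
time_s: 9.95
tool_pos: [0.4177, -0.3749, 0.0177]
tcp_rot: [0.0, 1.0, 0.0, -0.0]
ft_force: [0.0, -0.1, 0.1]
opening: 0.015
gripper_force: 28.8
time_s: 10.32
tool_pos: [0.4177, -0.3749, 0.0166]
tcp_rot: [0.0, 1.0, 0.0, -0.0]
ft_force: [0.2, -0.1, -0.7]
opening: 0.0147
gripper_force: 28.8
```

```bash
python3 -m inch '[0,0,0,1,0,0,0, 0,0,0,0,0,0,0, 0,0,0,0,0,0,0]'; python3 -m inch '[0,0,0,0.8,0,0,0, 0,0,0,0,0,0,0, 0,0,0,0,0,0,0]'
```

```text
time_s: 10.7
tool_pos: [0.4177, -0.3749, 0.0156]
tcp_rot: [0.0, 1.0, 0.0, -0.0]
ft_force: [0.3, -0.1, -0.4]
opening: 0.0148
gripper_force: 28.8
time_s: 11.08
tool_pos: [0.4178, -0.3751, 0.0151]
tcp_rot: [0.0, 1.0, -0.0, 0.0]
ft_force: [-2.0, 1.5, 4.0]
opening: 0.0144
gripper_force: 29.3
```

Contact. Releasing, then straight up.

```bash
python3 -m inch '[18,0,0,-0.3,0,0,0, 24,0,0,0,0,0,0, 32,0,0,0,0,0,0, 45,0,0,0,0,0,0, 45,0,0,0,0,0,0, 45,0,0,-15,0,0,0, 45,0,0,-40,0,0,0, 45,0,0,-55,0,0,0, 45,0,0,-55,0,0,0, 45,0,0,-55,0,0,0, 45,0,0,-25,0,0,0, 45,0,0,0,0,0,0]'
python3 - <<'E'
from h import *
go([.43,.235,.27])
p=r.read_camera('wrist'); save(p,'w3.png')
for k,z in [('brush',0),('brush_grip',.008)]:
    for o in r.place_of(p,k)[:1]: print(k,o['conf'],o['xy'],at_z(p,o['xy'],z))
E
```

```text
time_s: 12.58
tool_pos: [0.4188, -0.3761, 0.2644]
tcp_rot: [0.0, 1.0, -0.003, 0.002]
ft_force: [-1.4, -0.3, 0.1]
opening: 0.0454
gripper_force: 0.0
rot first [-0.3  0.3  0. ] then mm [-11.  611.1  -5.6] | pos [ 0.4188 -0.3761  0.2644] t 12.57 F [-1.4 -0.3  0.1] open 45.4 gf 0.0
brush 0.75 [315.9, 183.4] [ 0.44994939 -0.37358164  0.        ]
brush_grip 0.73 [316.0, 160.6] [ 0.41868968 -0.3735819   0.008     ]
```

View pics/w3.png

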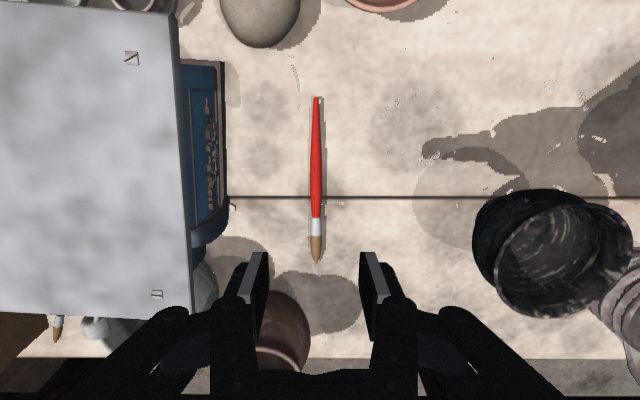

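The brush lies flat along x on bare table, from (317,97) to (316,262), touching nothing. Now over to the lid, above the pots.

```bash
python3 -m inch '[60,0,20,-10,0,0,0, 60,-1,45,0,0,0,0, 60,-1,55,0,0,0,0, 60,-1,55,0,0,0,0, 60,-1,55,0,0,0,0, 60,-1,55,0,0,0,0, 60,-1,55,0,0,0,0, 60,-1,55,0,0,0,0, 60,-1,55,0,0,0,0, 60,-1,55,0,0,0,0, 60,-1,55,0,0,0,0, 60,-1,35,0,0,0,0, 60,-1,16,0,0,0,0, 60,0,0,0,0,0,0, 60,0,0,0,0,0,0]' 60
python3 - <<'E'
from h import *
np.set_printoptions(precision=4,suppress=True)
p=r.read_camera('wrist'); save(p,'w4.png'); q=r.read_camera('top')
for n,a in (('w',p),('t',q)):
  for k,z in [('jar_lid',0),('jar_lid_knob',.036)]:
    for o in r.place_of(a,k)[:1]: print(n,k,o['conf'],o['xy'],at_z(a,o['xy'],z))
m=r.masks_of(p,'jar_lid')
if m:
    ys,xs=np.nonzero(m[0]['region']); print(m[0]['conf'],m[0]['box'],at_z(p,((xs.min()+xs.max())/2,(ys.min()+ys.max())/2),.004))
go([.43,.235,.05],90)
E
```

```text
time_s: 14.6
tool_pos: [0.4299, 0.2349, 0.2696]
tcp_rot: [0.001, 1.0, -0.0, -0.0]
ft_force: [0.2, 0.4, -0.9]
opening: 0.0605
gripper_force: 0.0
w jar_lid 0.81 [313.6, 163.2] [0.4346 0.2355 0.    ]
w jar_lid_knob 0.23 [333.0, 276.7] [0.5767 0.2607 0.036 ]
t jar_lid 0.69 [237.0, 263.1] [0.4283 0.2377 0.    ]
t jar_lid_knob 0.74 [233.7, 258.1] [0.4393 0.2382 0.036 ]
0.68 [315.4, 163.2, 106.8, 103.9] [0.4291 0.2366 0.004 ]
rot first [ 0.   0.  -0.1] then mm [  0.1  -0.6 220.3] | pos [0.4301 0.2356 0.2703] t 14.95 F [ 0.2  0.1 -0.7] open 60.0 gf 0.0
```

View pics/w4.png

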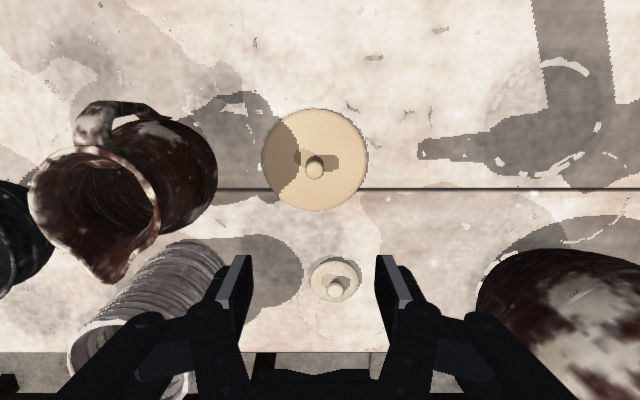

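The wrist view shows the big lid's disc at columns 262–369 and rows 108–211, with its knob's top at about (315,171). The small lid is at (334,280) and the pitcher is off to the left. The arm is nearly on axis with the lid.

```bash
python3 - <<'E'
from h import *
np.set_printoptions(precision=4,suppress=True)
p=r.read_camera('wrist')
for uv in [(262,160),(369,160),(315,108),(315,211)]: print(at_z(p,uv,.005))
hsv=cv2.cvtColor(p['pixels'],cv2.COLOR_RGB2HSV); 
print(at_z(p,(315,169),.048), at_z(p,(315.5,159.5),.005))
for o in r.masks_of(p,'jar_lid_knob')[:1]: print(o['conf'],o['box'])
E
```

```text
[0.4301 0.1724 0.005 ]
[0.4302 0.3053 0.005 ]
[0.3679 0.2381 0.005 ]
[0.4981 0.2383 0.005 ]
[0.431 0.238 0.048] [0.4295 0.2388 0.005 ]
0.8 [314.1, 158.1, 103.2, 103.2]
```

```bash
python3 -m inch '[42,-1,2.3,0,0,0,0, 42,0,0,35,0,0,0, 42,0,0,50,0,0,0, 42,0,0,55,0,0,0, 42,0,0,40,0,0,0, 42,0,0,20,0,0,0, 42,0,0,10,0,0,0, 42,0,0,0,0,0,0]' 60
python3 - <<'E'
from h import *
go([.431,.238,.035],90)
p=r.read_camera('wrist'); save(p,'w5.png')
E
```

```text
time_s: 16.05
tool_pos: [0.4308, 0.2384, 0.0599]
tcp_rot: [0.0, 1.0, -0.0, -0.0]
ft_force: [0.6, -0.3, -0.0]
opening: 0.0419
gripper_force: 0.0
rot first [-0. -0. -0.] then mm [-0.2 -0.4 24.9] | pos [0.4308 0.2384 0.0599] t 16.05 F [ 0.6 -0.3 -0. ] open 41.9 gf 0.0
```

View pics/w5.png

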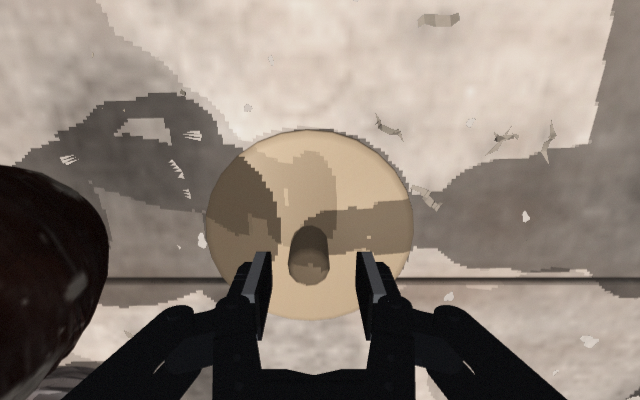

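The knob's top is at about (309,267) and the pads are centred on column 315, so the jaws sit about 3 mm too far to +y.

```bash
python3 - <<'E'
from h import *
p=r.read_camera('wrist')
print(p['eye'],at_z(p,(309,267),.048),at_z(p,(309,227),.005))
E
python3 -m inch '[42,0,-3,5,0,0,0, 42,0,0,10,0,0,0, 42,0,0,8,0,0,0, 42,0,0,0,0,0,0, 30,0,0,0,0,0,0, 20,0,0,0,0,0,0, 0,0,0,0,0,0,0, 0,0,0,0,0,0,0, 0,0,0,0,0,0,0]' 60
```

```text
[0.34605843 0.2388249  0.18904568] [0.43113242 0.23682685 0.048     ] [0.42852368 0.23632985 0.005     ]
time_s: 17.27
tool_pos: [0.4313, 0.2355, 0.0375]
tcp_rot: [0.0, 1.0, 0.0, 0.0]
ft_force: [-1.6, -0.6, 5.6]
opening: 0.0196
gripper_force: 59.1
```

Knob gripped. Lifting to well above the pots (lid underside must clear 176 mm).

```bash
python3 -m inch '[0,0,0,-5,0,0,0, 0,0,0,-15,0,0,0, 0,0,0,-30,0,0,0, 0,0,0,-45,0,0,0, 0,0,0,-50,0,0,0, 0,0,0,-50,0,0,0, 0,0,0,-35,0,0,0, 0,0,0,-12,0,0,0, 0,0,0,0,0,0,0, 0,0,0,0,0,0,0]' 60
python3 - <<'E'
from h import *
np.set_printoptions(precision=4,suppress=True)
go([.5005,-.133,.279],90)
p=r.read_camera('wrist'); save(p,'w6.png'); save(r.read_camera('side'),'side6.png')
E
```

```text
time_s: 18.52
tool_pos: [0.4301, 0.235, 0.2769]
tcp_rot: [0.0, 1.0, -0.001, -0.002]
ft_force: [0.1, -0.6, -2.3]
opening: 0.0196
gripper_force: 58.8
rot first [-0.1 -0.2 -0. ] then mm [ -70.4 -368.    -2.1] | pos [0.4301 0.235  0.2769] t 18.52 F [ 0.1 -0.6 -2.3] open 19.6 gf 58.8
```

View pics/w6.png

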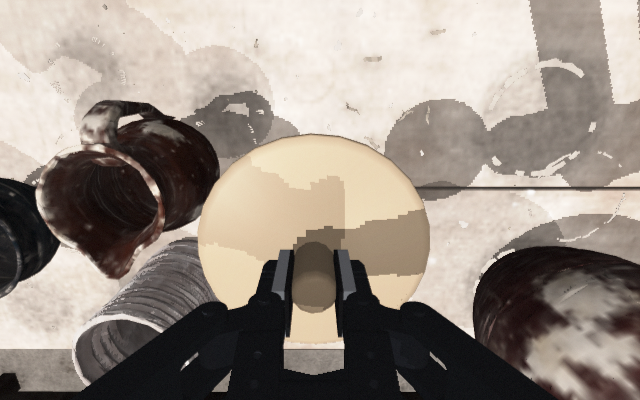

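The lid is held level: its disc spans columns 198–430, centred at 314, and the knob is square between the pads. Next I'll measure the lid's offset in the hand and check the jar again.

```bash
cat >> h.py <<'E'
from scipy.optimize import least_squares
def edge(mask):
    c=max(cv2.findContours(mask.astype(np.uint8),cv2.RETR_EXTERNAL,cv2.CHAIN_APPROX_NONE)[0],key=cv2.contourArea)
    return cv2.convexHull(c)[:,0,:].astype(float)
def circ(p,pts,z):
    X=np.array([at_z(p,u,z)[:2] for u in pts]); 
    f=least_squares(lambda v:np.hypot(*(X-v[:2]).T)-v[2],[*X.mean(0),.065],loss='soft_l1',f_scale=.001)
    return f.x, np.sqrt(np.mean(f.fun**2))
E
python3 - <<'E'
from h import *
np.set_printoptions(precision=4,suppress=True)
p=r.read_camera('wrist'); s=r.get_state(); zl=s['tool_pos'][2]-.0375
for o in r.masks_of(p,'jar_lid')[:1]:
    e=edge(o['region']); e=e[e[:,1]<240]
    for dz in (0,.004): print('lid',o['conf'],*circ(p,e,zl+dz),s['tool_pos'])
for c in ['top','side']:
    p=r.read_camera(c)
    for k,z in [('jar',0),('jar_mouth',.114)]:
        for o in r.place_of(p,k)[:2]: print(c,k,round(o['conf'],2),at_z(p,o['xy'],z))
    for o in r.masks_of(p,'jar')[:1]:
        e=edge(o['region']); print(c,o['conf'],o['box'],*circ(p,e,.112))
E
```

```text
lid 0.69 [0.4333 0.2353 0.0664] 0.00014847063550440942 [0.4302 0.2351 0.2773]
lid 0.69 [0.4312 0.2353 0.0648] 0.00014488888440153912 [0.4302 0.2351 0.2773]
top jar 0.7 [ 0.4937 -0.1311  0.    ]
top jar_mouth 0.81 [ 0.5001 -0.1308  0.114 ]
top 0.59 [414.1, 228.3, 69.1, 68.2] [ 0.4987 -0.1299  0.066 ] 0.001066461487471565
side jar 0.58 [ 0.4989 -0.1339  0.    ]
side jar_mouth 0.76 [ 0.4979 -0.1321  0.114 ]
side 0.83 [343.1, 258.4, 68.0, 79.3] [ 0.4879 -0.1432  0.0805] 0.011529147786536431
```

```bash
python3 -m inch '[0,-3,-18,0,0,0,0, 0,-7,-38,0,0,0,0, 0,-9,-46,0,0,0,0, 0,-9,-46,0,0,0,0, 0,-9,-46,0,0,0,0, 0,-9,-46,0,0,0,0, 0,-9,-46,0,0,0,0, 0,-7,-40,0,0,0,0, 0,-4,-26,0,0,0,0, 0,-2,-14,0,0,0,0, 0,0,0,20,0,0,0, 0,0,0,35,0,0,0, 0,0,0,25,0,0,0, 0,0,0,10,0,0,0, 0,0,0,0,0,0,0, 0,0,0,0,0,0,0]' 60
cat > m.py <<'E'
from h import *
np.set_printoptions(precision=4,suppress=True)
s=r.get_state(); zl=s['tool_pos'][2]-.0375
go([.4985,-.131,.1615],90); print(s['tcp_rot'])
for c in ['wrist','top','side']:
    p=r.read_camera(c); save(p,c+'_m%d.png'%p['shot'])
    for k,z in [('jar_mouth',.114),('jar',0.),('jar_lid',zl),('jar_lid_knob',zl+.036)]:
        for o in r.place_of(p,k)[:1]: print(c,k,round(o['conf'],2),at_z(p,o['xy'],z),o['xy'])
    for k in ('jar','jar_lid'):
        for o in r.masks_of(p,k)[:1]:
            print(c,k,round(o['conf'],2),o['box'])
    if c=='side': X=s['tool_pos']; print('side: expected px lid centre',proj(p,[X[0]+.001,X[1],zl]),p['shot'])
E
python3 m.py
```

```text
time_s: 21.12
tool_pos: [0.4995, -0.1306, 0.1903]
tcp_rot: [-0.0, 1.0, -0.0, 0.001]
ft_force: [0.2, -0.1, -1.9]
opening: 0.0196
gripper_force: 59.0
rot first [-0.   0.1  0. ] then mm [ 1.  -0.4 28.8] | pos [ 0.4995 -0.1306  0.1903] t 21.12 F [ 0.2 -0.1 -1.9] open 19.6 gf 59.0
[-0.      1.     -0.0003  0.0009]
wrist jar_mouth 0.22 [ 0.5492 -0.1298  0.114 ] [313.9, 280.7]
wrist jar_lid 0.56 [ 0.5021 -0.1312  0.1528] [311.6, 248.7]
wrist jar_lid_knob 0.55 [ 0.5006 -0.1302  0.1888] [313.3, 282.3]
wrist jar 0.69 [317.4, 142.1, 166.2, 51.7]
wrist jar_lid 0.75 [313.7, 241.5, 232.4, 210.7]
top jar_lid 0.8 [ 0.4994 -0.1282  0.1528] [416.5, 224.7]
top jar 0.53 [387.5, 235.2, 14.6, 41.4]
top jar_lid 0.84 [412.4, 224.2, 63.1, 68.0]
side jar_mouth 0.93 [ 0.5    -0.1266  0.114 ] [344.2, 240.5]
side jar 0.87 [ 0.5078 -0.1329  0.    ] [347.2, 282.6]
side jar_lid 0.83 [ 0.4981 -0.1301  0.1528] [345.3, 225.8]
side jar_lid_knob 0.57 [ 0.4978 -0.1315  0.1888] [346.4, 210.3]
side jar 0.82 [344.8, 266.1, 70.9, 63.9]
side jar_lid 0.8 [347.8, 227.8, 75.0, 47.7]
side: expected px lid centre [346.5265 225.4635] 22
```

```bash
cat > f.py <<'E'
from h import *
np.set_printoptions(precision=4,suppress=True)
s=r.get_state(); X=s['tool_pos']; zl=X[2]-.0375
a=np.linspace(0,2*np.pi,361)
def cols(p,c,R_,z): 
    u=np.array([proj(p,[c[0]+R_*np.cos(t),c[1]+R_*np.sin(t),z]) for t in a]); return u[:,0].min(),u[:,0].max(),u[:,1].min(),u[:,1].max()
def ext(m): ys,xs=np.nonzero(m); return np.array([xs.min()-.0,xs.max()+1,ys.min(),ys.max()+1])
def fixR(p,pts,z,Rr):
    P=np.array([at_z(p,u,z)[:2] for u in pts])
    f=least_squares(lambda v:np.hypot(*(P-v).T)-Rr,P.mean(0)+[.05,0],loss='soft_l1',f_scale=.001); return f.x,np.sqrt(np.mean(f.fun**2)),len(pts)
print('TCP',X,'F',s['ft_force'].round(1))
for c in ['wrist','top','side']:
    p=r.read_camera(c); M={k:r.masks_of(p,k)[:1] for k in('jar','jar_lid')}
    for k,z in (('jar',.113),('jar_lid',zl+.004)):
        if not M[k]: continue
        m=M[k][0]['region']; e=edge(m)
        print(c,k,'ext',ext(m),'model',np.array(cols(p,(.4997,-.1308) if k=='jar' else X[:2]+[.001,0],.066 if k=='jar' else .065,z)))
        if c=='wrist':
            top=np.array([(x,np.nonzero(m[:,x])[0].min()) for x in range(640) if m[:,x].any()],float)
            if k=='jar': top=top[6:-6]
            else: top=e[e[:,1]<230]
            print('  fit',*fixR(p,top+[.5,0.],z,.066 if k=='jar' else .065))
        if c=='top' and k=='jar_lid': print('  fit',*circ(p,e,z))
E
python3 f.py
```

```text
TCP [ 0.4988 -0.1307  0.1891] F [ 0.5 -0.7 -2.2]
wrist jar ext [244. 391. 119. 159.] model [216.1295 408.9132 121.814  300.6915]
  fit [ 0.4993 -0.1293] 0.0007360642303372696 132
wrist jar_lid ext [484. 640.   0. 197.] model [196.3866 428.8561 132.7631 341.853 ]
  fit [ 0.4769 -0.0709] 0.023806340526170675 27
top jar ext [381. 390. 220. 248.] model [380.593  448.125  192.3224 259.6055]
top jar_lid ext [384. 445. 191. 258.] model [383.3677 452.8669 189.9943 259.2104]
  fit [ 0.501  -0.1268  0.061 ] 0.008570011380780514
side jar ext [310. 382. 236. 296.] model [309.8143 381.4555 219.8223 268.2689]
side jar_lid ext [310. 383. 203. 250.] model [309.9325 383.1111 202.8537 249.593 ]
```

Both cameras agree with the model to within a pixel, and the lid is centred over the jar to about 1 mm. Lowering to 10 mm above the rim.

```bash
python3 -m inch '[0,0.5,0,8,0,0,0, 0,0,0,8,0,0,0, 0,0,0,6,0,0,0, 0,0,0,3,0,0,0, 0,0,0,2,0,0,0, 0,0,0,0,0,0,0, 0,0,0,0,0,0,0, 0,0,0,0,0,0,0]'
python3 f.py
python3 - <<'E'
from h import *
p=r.read_camera('side'); s=r.get_state(); print(s['tool_pos'],s['tcp_rot'])
save(p,'s9.png'); im=cv2.imread('pics/s9.png')
a=cv2.resize(im[150:320,240:460],None,fx=3,fy=3,interpolation=cv2.INTER_CUBIC)
cv2.imwrite('pics/final.png',a)
E
```

```text
time_s: 23.62
tool_pos: [0.4985, -0.1307, 0.1623]
tcp_rot: [0.0, 1.0, -0.0, 0.0]
ft_force: [-0.6, 0.2, -2.3]
opening: 0.0198
gripper_force: 59.0
TCP [ 0.4985 -0.1307  0.1623] F [-0.6  0.2 -2.3]
wrist jar ext [244. 406. 123. 174.] model [203.6676 421.4413 127.4051 325.7722]
  fit [ 0.4983 -0.13  ] 0.0008211447479489756 150
wrist jar_lid ext [198. 430. 134. 344.] model [196.3605 428.8262 132.7013 341.7579]
  fit [ 0.5  -0.13] 0.00022949843947865292 30
top jar ext [380. 389. 228. 248.] model [380.593  448.125  192.3224 259.6055]
top jar_lid ext [383. 440. 194. 257.] model [381.9244 449.5164 191.95   259.2853]
  fit [ 0.5006 -0.1259  0.0586] 0.007930021972861334
side jar ext [310. 381. 244. 296.] model [309.8143 381.4555 219.8223 268.2689]
side jar_lid ext [310. 381. 215. 262.] model [310.0678 381.5846 213.8991 261.2932]
[ 0.49830176 -0.1306708   0.16207886] [ 2.09304464e-04  9.99999978e-01  7.80339464e-06 -1.82248154e-05]
```

View pics/final.png

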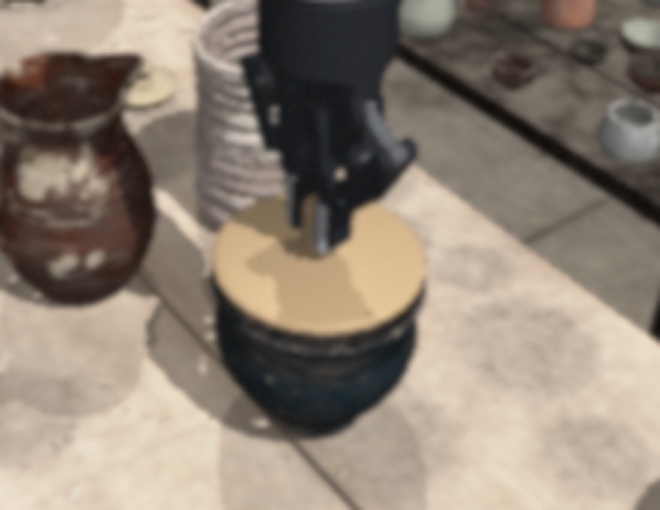

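The final view shows the lid level and centred over the jar, with a gap to the rim. The wrist carries the lid's full weight (-2.3 N), so it isn't touching the jar. The pitcher, the tankard and the small lid are where they were.

```bash
python3 -c "
from cell import r
print(r.sign_off())"
```

```text
the job is handed in; nothing more can be done
None
```

I handed the job in at about 24 s: the brush lies flat on the bare table, and the arm is holding the big lid level, centred to within about 2 mm and roughly 10 mm above the jar's rim, with no contact measured.

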